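# Lock the T-stud in the clamp bed beside the power bank

## Robot

A 6-joint arm with a two-finger parallel gripper is mounted at the origin on the work surface. World frame = base frame: x ahead of the robot, y to its left, z up, the work surface at z = 0. Lengths are in mm, angles in degrees, forces in N, time in s.
With the tool pointing down it reaches from about 350 to 850 mm from the base axis. Payload 8.1 kg.
Tool frame: the origin (TCP) lies at the very end of the fingers, on their centre line; the grasp point (between the pads) lies 19 mm behind it; z points along the fingers, y is the line along which they close (so a half turn about z gives the same grasp; the last joint's range is limited). The gripper opens to 85 mm and grips with 20 to 120 N. Pads are 22 mm wide; open, the fingers measure 114 mm over their backs; the gripper's body (76 mm by 85 mm) begins 54 mm behind the grasp point. The pads swing forward as they close: fully open they stand 13 mm farther back than shut.
Start: joints at [62.2, 7.471, 85.268, -0, 87.261, -4.893], TCP at [233.52, 552.697, 231.292] pointing down, gripper open.
Joint ranges: [-169.43, 169.43], [-51.17, 129.36], [1.28, 143.12], [-76.62, 256.62], [0, 156.53], [-152.29, 152.29]. Speed limits (degrees/s): [136.94, 136.94, 159.86, 180, 180, 180].

## Interface

Orientations are given as [roll, pitch, yaw] about the fixed x, y, z axes, in that order (R = Rz(yaw) Ry(pitch) Rx(roll)).
In Python, from bench import r gives the robot as it stands.
- The arm moves only by the shell command python3 -m jog 'ROWS' [FORCE]. ROWS is JSON, a list of rows, each a list of 7 numbers: the turn, a rotation vector about the tool's x, y, z in degrees, then the shift along the tool's x, y, z in mm, then the closure, from -1 (fully open) to 1 (shut), so that 0 is half open. A call has 1 to 5 rows; each row shifts and turns the commanded pose from where the row before left it, along the tool's axes as they then stand; what a row does not reach is not made up. A row lasts 1/10 s, in which the tool goes at most 50 mm and 8.59 degrees, less where a joint would pass 70% of its speed; a pose out of reach is approached as far as the arm can. A call is refused whole if a number of a shift passes 50 or a number of a turn 8.59, either way. A call with a gripper value outside its range is refused whole. The fingers move at their own pace and stop on an object; FORCE is the grip in N (left out, the last holds). Time passes only in rows, so rows that do not move let the fingers close. It gives the time, the measured TCP pose, the force, the opening and the grip force at its end, in the units of the state.
- r.sense(): the state, without advancing time (a new reading comes with each control period).
- r.snapshot(name): name is "scene" or "side" or "wrist"; returns a dict with "pixels" (384x512x3 uint8, red, green, blue), "fx", "fy", "cx", "cy" (pixels), "world_to_cam" (4x4, takes a point from world to camera coordinates); the wrist camera has in their place "hand_eye" (4x4, takes a point from camera to tool coordinates, whose origin is the TCP and whose axes are the flange's). Camera axes: x right, y up, looking along -z (the intrinsics and any distortion apply to the point x, -y, -z); pixel columns grow to the right and rows downward; lengths in mm; the calibration is good to about 2 mm. A picture is of the moment at which its call begins: read the wrist's pose just before it. There is no depth.
- r.hand_in(): hands the job in; it is judged then, once.
The state is a dict: "time": time; "joint_pos": joint angles; "qd": joint speeds; "joint_efforts": joint torques, N m; "tool_pos": TCP position; "tcp_rot": TCP orientation; "ft_force": force on the tool from outside, world axes, zero at the start; "wrist_torque": the same for the moment, N m; "finger_gap": finger opening in mm; "grip_force": force on a finger pad.
Only numpy, scipy, OpenCV 4.12 (cv2) and the standard library are available. Lean on these libraries where they do the work, as an engineer would, in place of code of your own. Each camera call takes 0.05 s, during which the arm holds its last target. There are 200 camera calls.

## Task

Lower the orange-handled T-stud, head lengthways, through the yellow-edged window of the aluminium slot until it stands on the slot floor, and slide it along, still lengthways, until level with the middle of the black power bank. Then give it a quarter turn so that its handle lies square across the slot, one end over the bank, and let go, leaving it standing upright. Leave the power bank and the blue-handled stud where they are.

Things in the scene. Friction and masses are not known exactly. Their poses are not given: they have to be found in the camera images.
- stud: Loose T-stud upright on the bench, 0.3 kg, 64 mm tall. Origin: underside of head, on the axis; z up; y = long direction of head and handle (180 deg alike). Steel head 28 (x) x 48 (y) x 10 tall; stem 12 dia; orange bar handle 16 (x) x 110 (y), 40 to 64 mm up: pinch it across x at its middle, 52 mm up. Black toes under the handle's ends (41 to 55 mm out) reach down to 32 mm above the origin.
- bed: Fixed bed: 6 mm plywood board with an aluminium T-slot along its y, y -145 to 145, x -37 to 37 mm, top 32 mm over the bench. Origin: on the bench under the slot's middle, z up. Slot floor 6 mm up (the stud's origin ends there). Lips 24 to 32 mm up; channel under them 64 wide, 18 high: the head slides and turns freely. Throat for the stem 24 mm wide, y -15 to 125. Bank lies on its +x side.
- window (a point): Centre of the window in the slot's top face, at x 0, y -75, z 32 mm of the bed, axes as the bed's. Opening 44 mm (x) by 80 mm (y), edged in yellow on three sides; its +y end tapers over 20 mm into the throat. Only here can the orange stud's head go in or out, and only lengthways (along y).
- bank: Loose black power bank with a small grey-framed screen, 68 (x) x 130 (y) x 24 mm tall, 0.25 kg, flat on the bed's board beside the slot; axes as the bed's. Origin: centre of its underside, 75 mm from the slot's centre line. Its place along the bed's y is where the stud must be locked. Top 30 mm over the bench; the toes of the seated stud clear it by 8 mm and the slot's lips by 6 mm.
- wide_stud: Loose blue-handled stud, upright on the bench: like the orange one but with a 60 x 60 mm square head, too wide for the window. Origin: centre of the underside of its head, z up. Not to be used or disturbed.
Things that resemble listed ones, but are neither listed nor needed, are in the scene too. What is shaped like the bank but purple is not meant. Several things look just like the stud: the one meant starts farthest to the robot's left.

How it is judged (in metres and radians):
On the way, in this order (a step that is already met when the one before it is completed fails the run):
1. the orange stud's head is down in the slot through the window, lengthways (within about 15 deg), on or just above the slot floor (z of stud in the frame of bed below 0.0135 m and x of stud in the frame of bed between -0.015 and 0.015 m and y of stud in the frame of bed between -0.12 and -0.04 m and angle between the y axis of stud and the y axis of bed, either way round below 0.26 rad), for 0.1 s.
2. the stud has slid under the lips to within 20 mm of the level of the bank's middle, still lengthways (within about 20 deg) (z of stud in the frame of bed below 0.018 m and y of stud in the frame of bank between -0.02 and 0.02 m and angle between the y axis of stud and the y axis of bed, either way round below 0.35 rad), for 0.1 s.
At the end, for the whole second after the job is handed in: The orange stud stands upright (6 deg) at rest on the slot floor, within 20 mm of level with the bank's middle and 12 mm of the slot's centre line, handle square across the slot within 12 deg; bank within 15 mm and blue stud within 30 mm of their starts (z of stud in the frame of bed between 0.002 and 0.01 m and x of stud in the frame of bed between -0.012 and 0.012 m and y of stud in the frame of bank between -0.02 and 0.02 m and angle between the y axis of stud and the x axis of bed, either way round below 0.21 rad and angle between stud's own z axis and vertical below 0.1 rad and linear speed of stud below 0.02 m/s and distance of bank from where it was at the start of the episode below 0.015 m and distance of wide_stud from where it was at the start of the episode below 0.03 m); the robot touches nothing.
It fails at once if the power bank is shifted more than 15 mm (distance of bank from where it was at the start of the episode above 0.015 m).
It fails at once if the blue-handled stud is moved more than 30 mm (distance of wide_stud from where it was at the start of the episode above 0.03 m).
It also fails if it takes over 54 s, if anything falls off the work surface, if the arm or the gripper's body presses on something with over 40 N, if the wrist force passes 120 N, or if a joint passes its speed limit or range.

## Working session

There is one attempt and no reset: what is moved stays moved. The work goes in short steps, Python scripts to look and compute and a shell command to move; the robot and the scene stay as the last step left them, time stands still between calls to the robot, and variables do not carry over. Pictures are saved under pics/ and viewed, at most 10 in all, crops included, and the job is handed in when it is done.

```bash
mkdir -p pics
python3 - <<'E'
from bench import r
import cv2,numpy as np,pickle
s=r.sense();print(s['time'],s['tool_pos'],s['tcp_rot'],s['finger_gap'])
d={}
for n in("scene","side"):
    p=r.snapshot(n);d[n]=p
    print(n,p['fx'],p['cx'],p['cy'],np.round(p['world_to_cam'],3).tolist(),[k for k in p])
    cv2.imwrite(f'pics/{n}.png',cv2.resize(p['pixels'][:,:,::-1],(800,600),interpolation=cv2.INTER_CUBIC))
pickle.dump(d,open('d.pkl','wb'))
E
```

```text
0.0 [233.27720433 552.20905949 230.23603849] [-1.79896598e+02 -1.00213173e-02  1.57089655e+02] 85.71384264848436
scene 368.19873332419843 257.20516066588846 190.3208234081138 [[0.58, 0.814, 0.01, -335.313], [-0.627, 0.439, 0.644, 371.785], [0.52, -0.38, 0.765, -1381.488], [0.0, 0.0, 0.0, 1.0]] ['pixels', 'fx', 'fy', 'cx', 'cy', 'world_to_cam']
side 399.45455946076976 255.0312619090477 190.2021204311145 [[0.903, -0.43, -0.008, -562.991], [0.303, 0.622, 0.723, -212.223], [-0.306, -0.655, 0.691, -970.139], [0.0, 0.0, 0.0, 1.0]] ['pixels', 'fx', 'fy', 'cx', 'cy', 'world_to_cam']
```

View pics/scene.png

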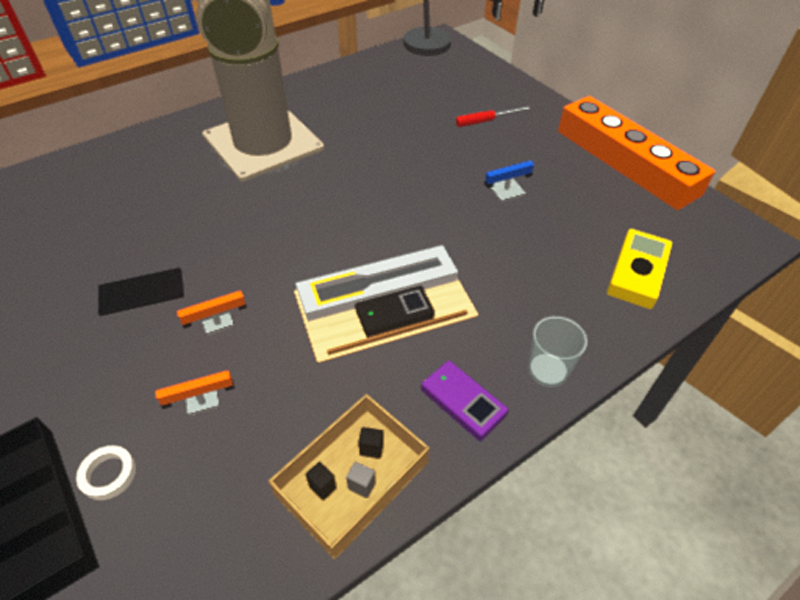

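View pics/side.png

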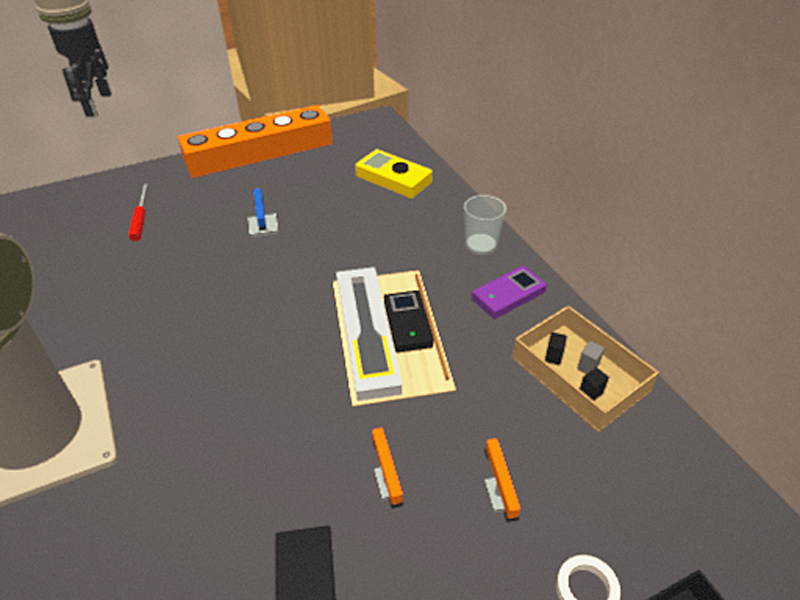

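The scene view shows two orange studs (212,305 and 195,388), the bed with its yellow window (340,287) and bank (395,310). It also shows the blue stud (510,175) and the purple decoy (465,400). The side view shows the same things, with the orange studs at (387,465) and (503,478).

```bash
cat > h.py <<'E'
import cv2,numpy as np
from bench import r
def ray(p,uv):
    uv=np.atleast_2d(uv).astype(float)
    d=np.c_[(uv[:,0]-p['cx'])/p['fx'],-(uv[:,1]-p['cy'])/p['fy'],-np.ones(len(uv))]
    if 'c2w' in p: M=p['c2w']
    else: M=np.linalg.inv(p['world_to_cam'])
    return M[:3,3],d@M[:3,:3].T
def cast(p,uv,z):
    c,d=ray(p,uv);return (c+d*((z-c[2])/d[:,2])[:,None])[:,:2]
def proj(p,X):
    W=np.linalg.inv(p['c2w']) if 'c2w' in p else p['world_to_cam']
    X=np.atleast_2d(X)@W[:3,:3].T+W[:3,3]
    return np.c_[p['cx']-p['fx']*X[:,0]/X[:,2],p['cy']+p['fy']*X[:,1]/X[:,2]]
def wrist():
    s=r.sense();from_=__import__('scipy.spatial.transform',fromlist=['Rotation']).Rotation
    T=np.eye(4);T[:3,:3]=from_.from_euler('xyz',s['tcp_rot'],degrees=True).as_matrix();T[:3,3]=s['tool_pos']
    p=r.snapshot('wrist');p['c2w']=T@p['hand_eye'];return p
def hsv(p): return cv2.cvtColor(p['pixels'],cv2.COLOR_RGB2HSV)
R={'orange':((5,180,120),(16,255,255)),'yellow':((24,150,120),(32,255,255)),'blue':((105,150,80),(125,255,255)),'black':((0,0,0),(179,255,45))}
def blobs(p,c,amin=40):
    m=cv2.inRange(hsv(p),*map(np.array,R[c]))
    k=cv2.findContours(m,cv2.RETR_EXTERNAL,cv2.CHAIN_APPROX_NONE)[0]
    return [x[:,0] for x in k if cv2.contourArea(x)>amin]
def rect(pts):
    (x,y),_,_=q=cv2.minAreaRect(pts.astype(np.float32));b=cv2.boxPoints(q);e=[b[1]-b[0],b[2]-b[1]];L=[np.hypot(*v) for v in e];v=e[int(np.argmax(L))]
    return np.round([x,y,max(L),min(L),np.degrees(np.arctan2(v[1],v[0]))%180],1)
E
python3 - <<'E'
from h import *
import pickle
d=pickle.load(open('d.pkl','rb'))
for n,p in d.items():
    for c,z in(('orange',58),('blue',58),('yellow',32),('black',30)):
        for b in blobs(p,c): print(n,c,np.round(b.mean(0)),rect(cast(p,b,z)))
E
```

```text
scene orange [124. 248.] [ 591.1 -399.5  110.9   29.5   74.1]
scene orange [135. 196.] [ 457.9 -314.7  110.3   33.5   79.4]
scene orange [406.  97.] [557.7 635.4 398.2 174.5 179.9]
scene blue [326. 110.] [473.1 354.3 121.3  37.   77.4]
scene blue [77. 23.] [-712.2  -70.5  456.5  380.2  176.3]
scene yellow [213. 185.] [ 521.9 -108.3   82.4   55.2   74.4]
scene yellow [410. 171.] [804.6 391.9 194.8  84.6 118.8]
scene black [205. 311.] [ 819.3 -313.7   39.7   27.2   11.8]
scene black [237. 287.] [ 818.6 -227.4   32.9   24.1   64.3]
scene black [ 23. 331.] [ 617.9 -657.4  268.8  110.   179.6]
scene black [307. 262.] [861.5 -53.5  29.8  24.1  98.7]
scene black [256. 206.] [653.  -57.4 124.   17.9  78.4]
scene black [264. 192.] [626.  -10.7  29.8  23.1 168.4]
scene black [ 89. 186.] [ 324.5 -399.3  143.1   73.5   72.7]
scene black [466. 199.] [971.  468.5 357.6  33.3  91.6]
scene black [411. 170.] [804.9 395.1  35.3  31.7 130. ]
side orange [322. 305.] [ 587.2 -402.1  119.    20.7   74.2]
side orange [246. 300.] [ 453.3 -317.5  118.6   15.1   79.5]
side orange [126.  89.] [413.4 690.3  70.8  51.8  77. ]
side orange [161.  80.] [554.9 692.9  73.   56.4  90. ]
side orange [162.  94.] [541.7 597.8 368.7 195.8 171.3]
side orange [197.  72.] [699.9 694.1  69.7  51.9  69.8]
side blue [166. 133.] [468.4 349.1 137.   15.4  78.5]
side yellow [239. 231.] [ 524.  -108.5   83.3   55.9   74.7]
side yellow [252. 110.] [792.3 385.4 186.7 118.6 119. ]
side black [438. 378.] [ 717.4 -611.4   84.9   33.8  154.3]
side black [380. 245.] [ 821.2 -312.8   57.1   36.6   19.5]
side black [355. 223.] [ 809.2 -223.9   66.6   25.1   45.8]
side black [258. 193.] [628.6 -10.9  30.6  23.6 164.1]
side black [262. 203.] [615.  -55.  140.2  66.4  74.8]
side black [53. 44.] [ 201.9 1341.3  691.4  130.2   90.9]
```

```bash
m='[[0,0,0,-28.6,-37.5,0,-1],[0,0,0,-28.6,-37.5,0,-1],[0,0,0,-28.6,-37.5,0,-1],[0,0,0,-28.6,-37.5,0,-1],[0,0,0,-28.6,-37.5,0,-1]]' ; python3 -m jog '[[0,0,0,-28.6,-37.5,0,-1],[0,0,0,-28.6,-37.5,0,-1],[0,0,0,-28.6,-37.5,0,-1],[0,0,0,-28.6,-37.5,0,-1],[0,0,0,-28.6,-37.5,0,-1]]' 40
python3 -m jog '[[0,0,0,-28.6,-37.5,0,-1],[0,0,0,-28.6,-37.5,0,-1],[0,0,0,-28.6,-37.5,0,-1],[0,0,0,-28.6,-37.5,0,-1],[0,0,0,-28.6,-37.5,0,-1]]'
python3 -m jog '[[0,0,0,-28.6,-37.5,0,-1],[0,0,0,-28.6,-37.5,0,-1],[0,0,0,-28.6,-37.5,0,-1],[0,0,0,-28.6,-37.5,0,-1],[0,0,0,-28.6,-37.5,0,-1]]'
python3 -m jog '[[0,0,0,-28.6,-37.5,0,-1],[0,0,0,-28.6,-37.5,0,-1],[0,0,0,-28.6,-37.5,0,-1],[0,0,8.5,0,0,0,-1],[0,0,8.5,0,0,0,-1]]'
python3 -m jog '[[0,0,8.5,0,0,0,-1],[0,0,8.5,0,0,0,-1],[0,0,8.5,0,0,0,-1],[0,0,8.5,0,0,0,-1],[0,0,8.5,0,0,0,-1]]'
python3 -m jog '[[0,0,8.5,0,0,0,-1],[0,0,8.5,0,0,0,-1],[0,0,1.5,0,0,0,-1],[0,0,0,0,0,0,-1],[0,0,0,0,0,0,-1]]'
```

```text
time: 0.6
tool_pos: [292.1, 322.5, 230.8]
tcp_rot: [-180.0, -0.0, 157.1]
ft_force: [1.6, -0.9, 0.3]
finger_gap: 85.4
grip_force: 0.0
time: 1.1
tool_pos: [350.8, 94.2, 231.2]
tcp_rot: [180.0, 0.0, 157.1]
ft_force: [0.9, 0.1, -0.1]
finger_gap: 85.4
grip_force: 0.0
time: 1.6
tool_pos: [409.6, -134.5, 231.1]
tcp_rot: [180.0, 0.0, 157.1]
ft_force: [1.8, 0.9, 0.4]
finger_gap: 85.7
grip_force: 0.0
time: 2.1
tool_pos: [444.4, -270.7, 229.9]
tcp_rot: [-180.0, -0.2, 139.6]
ft_force: [-0.5, 0.2, 1.1]
finger_gap: 85.8
grip_force: 0.0
time: 2.6
tool_pos: [444.7, -269.3, 230.8]
tcp_rot: [-180.0, -0.0, 97.2]
ft_force: [-0.5, 0.0, -1.0]
finger_gap: 85.1
grip_force: 0.0
time: 3.1
tool_pos: [444.9, -269.4, 231.1]
tcp_rot: [-180.0, -0.0, 79.3]
ft_force: [0.6, -0.6, 0.0]
finger_gap: 85.2
grip_force: 0.0
```

Run:
```python
from h import *
p=wrist();print(np.round(p['hand_eye'],2).tolist(),p['fx'])
cv2.imwrite('pics/w1.png',p['pixels'][:,:,::-1])
for b in blobs(p,'orange'): print(b.min(0),b.max(0),rect(cast(p,b,64)))
```

```text
[[-0.0, 0.96, 0.28, 71.96], [1.0, 0.0, 0.0, 0.14], [0.0, 0.28, -0.96, -142.27], [0.0, 0.0, 0.0, 1.0]] 288.0755830940569
[382 204] [411 268] [ 588.7 -379.    82.4   25.7   74.5]
[266 155] [280 248] [ 455.6 -311.7  112.3   16.4   79.8]
```

View pics/w1.png

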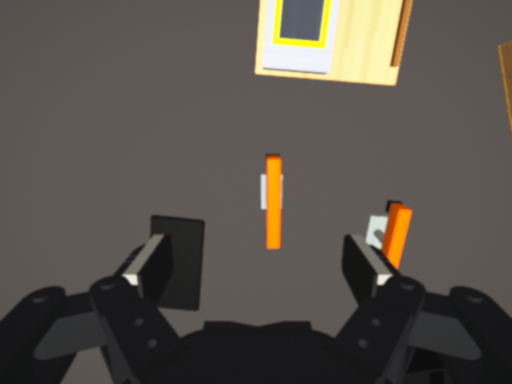

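Wrist view: the target stud is in the centre (273,202), measuring 112 x 16 mm, which fits. The bed is at the top (300,40), the second stud on the right (395,235). I'll descend and grip.

```bash
python3 -m jog '[[0,0,-0.5,-39.6,18.4,0,-1],[0,0,0,0,0,45,-1],[0,0,0,0,0,45,-1],[0,0,0,0,0,45,-1],[0,0,0,0,0,35,-1]]'
python3 -m jog '[[0,0,0,0,0,20,-1],[0,0,0,0,0,8,-1],[0,0,0,0,0,0,-1],[0,0,0,0,0,0,0.5],[0,0,0,0,0,0,1]]' 50
python3 -m jog '[[0,0,0,0,0,0,1],[0,0,0,0,0,0,1],[0,0,0,0,0,0,1],[0,0,0,0,0,0,1],[0,0,0,0,0,0,1]]'
```

```text
time: 3.65
tool_pos: [454.5, -311.0, 58.3]
tcp_rot: [-179.9, -0.1, 79.7]
ft_force: [-0.5, -0.4, -0.6]
finger_gap: 85.5
grip_force: 0.0
time: 4.15
tool_pos: [456.8, -312.8, 35.3]
tcp_rot: [179.8, 0.1, 79.6]
ft_force: [-0.1, 1.5, 0.0]
finger_gap: 59.1
grip_force: 0.0
time: 4.65
tool_pos: [456.1, -312.2, 34.1]
tcp_rot: [179.9, 0.0, 79.6]
ft_force: [-0.7, 1.5, 6.2]
finger_gap: 15.1
grip_force: 50.2
```

```bash
python3 -m jog '[[0,0,0,0,0,-25,1],[0,0,0,0,0,-45,1],[0,0,0,0,0,-48,1],[0,0,0,0,0,-48,1],[0,0,0,31,5.3,0,1]]'
python3 -m jog '[[0,0,0,46,7.9,0,1],[0,0,0,46,7.9,0,1],[0,0,5.1,0,0,0,1],[0,0,0,0,0,0,1],[0,0,0,0,0,0,1]]'
python3 - <<'E'
from h import *
p=wrist();
cv2.imwrite('pics/w2.png',p['pixels'][:,:,::-1])
import pickle;pickle.dump(p,open('w2.pkl','wb'))
for c,z in(('yellow',32),('black',30),('orange',230)):
  for b in blobs(p,c): print(c,b.min(0),b.max(0),rect(cast(p,b,z)))
E
```

```text
time: 5.15
tool_pos: [468.8, -286.9, 207.7]
tcp_rot: [179.4, 0.4, 79.4]
ft_force: [0.5, -1.3, -1.2]
finger_gap: 15.3
grip_force: 49.5
time: 5.65
tool_pos: [498.1, -194.8, 198.7]
tcp_rot: [-179.9, 0.0, 74.6]
ft_force: [-0.3, -0.0, -2.3]
finger_gap: 15.1
grip_force: 49.4
yellow [231  37] [287 125] [ 524.  -108.5   83.7   55.7   74.9]
black [  0 233] [511 383] [ 443.9 -379.5  719.3  231.1  164.7]
black [300   0] [371  62] [606.8 -82.6  65.9  54.2 164.6]
orange [366 311] [382 330] [ 544.  -233.9   13.1    4.1  117.8]
orange [372 270] [391 285] [ 551.3 -211.5   11.3    3.8  128.3]
orange [238 145] [276 326] [ 501.7 -181.7   84.8   15.6   74.7]
```

View pics/w2.png

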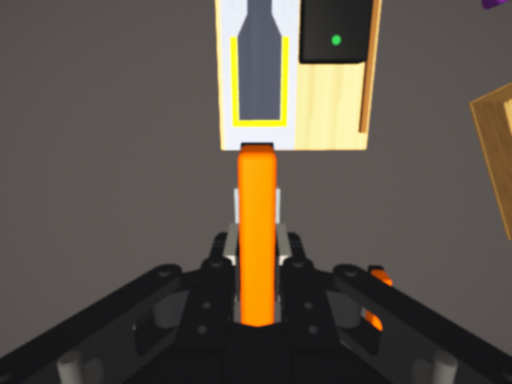

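The wrist view shows the held stud lengthways below the bed. The yellow window is at (259,80), the slot's near end at row 150, and the bank's near edge at row 63.

Run:
```python
from h import *
import pickle
p=pickle.load(open('w2.pkl','rb'));d=pickle.load(open('d.pkl','rb'))
a=np.radians(74.7);b=np.array([np.cos(a),np.sin(a)]);x=np.array([b[1],-b[0]])
c=np.array([524.,-108.5])
def loc(q): q=np.array(q)-c; return np.round(np.c_[q@x,q@b],1)
Y=[k for k in blobs(p,'yellow')][0]
print('yellow ext',loc(cast(p,Y,32)).min(0),loc(cast(p,Y,32)).max(0))
print('edges: slot end',loc(cast(p,[[258,149]],32)),'open end',loc(cast(p,[[258,119]],32)))
g=p['pixels'].astype(int).sum(2);print('col258',g[112:156,258].tolist());print('col345',g[54:72,345].tolist());print('row100',g[100,215:305].tolist())
print('slot sides',loc(cast(p,[[222,130],[296,130]],32)),'bank near',loc(cast(p,[[300,61],[345,62],[367,62]],30)))
for n in('side','scene'):
    q=[k for k in blobs(d[n],'black',10)]
    K=np.vstack([k for k in q if np.abs(loc(cast(d[n],k,30)).mean(0)-[75,75]).max()<90])
    l=loc(cast(d[n],K,30)); print(n,l.min(0),l.max(0))
    yy=[k for k in blobs(d[n],'yellow')];yy=min(yy,key=lambda k:np.abs(loc(cast(d[n],k,32)).mean(0)).max());l=loc(cast(d[n],yy,32));print(' yel',l.min(0),l.max(0))
s=r.sense();print(s['tool_pos'],s['tcp_rot'],loc([s['tool_pos'][:2]]))
```

```text
yellow ext [-27.9 -41.7] [27.9 42. ]
edges: slot end [[ -1.3 -67.1]] open end [[ -1.3 -35.5]]
col258 [299, 298, 299, 296, 299, 300, 314, 401, 544, 557, 533, 529, 534, 567, 640, 713, 731, 729, 731, 733, 733, 733, 733, 733, 734, 735, 735, 735, 726, 668, 441, 191, 142, 192, 229, 237, 246, 246, 255, 273, 312, 348, 373, 388]
col345 [128, 125, 123, 122, 107, 91, 75, 63, 84, 237, 492, 643, 675, 679, 681, 681, 681, 681]
row100 [267, 267, 291, 423, 595, 666, 689, 705, 727, 734, 734, 735, 735, 734, 734, 736, 711, 625, 554, 536, 542, 572, 597, 533, 384, 312, 301, 298, 294, 293, 291, 290, 293, 291, 293, 294, 294, 298, 301, 299, 301, 301, 298, 299, 296, 294, 293, 291, 293, 293, 294, 292, 289, 296, 293, 296, 294, 295, 296, 297, 297, 294, 297, 313, 363, 493, 592, 578, 544, 527, 537, 589, 671, 729, 736, 737, 737, 735, 735, 736, 727, 699, 674, 667, 667, 669, 669, 671, 672, 669]
slot sides [[-39.3 -46.8]
 [ 38.9 -46.9]] bank near [[ 40.7  20.7]
 [ 85.6  19.7]
 [107.6  19.6]]
side [40.5  5.5] [106.9 145.8]
 yel [-28.  -41.6] [28.  41.7]
scene [57.9 21.1] [116.8 144.9]
 yel [-29.8 -41.5] [25.4 41. ]
[ 498.03581675 -195.20914243  198.80561684] [-1.79947038e+02  7.51351858e-03  7.45700070e+01] [[ -2.2 -90.5]]
```

```bash
python3 -m jog '[[0,0,0,30,1,0,1],[0,0,0,40,1.2,0,1],[0,0,0,23.5,0,0,1],[0,0,0,0,0,40,1],[0,0,0,0,0,45,1]]'
python3 -m jog '[[0,0,0,0,0,30,1],[0,0,0,0,0,8,1],[0,0,0,0,0,0,1],[0,0,0,0,0,0,1]]'
python3 - <<'E'
from h import *
s=r.sense();t=np.array(s['tool_pos']);print(t,s['tcp_rot'])
a=np.radians(74.7);b=np.array([np.cos(a),np.sin(a)]);x=np.array([b[1],-b[0]])
q=t[:2]-[524,-108.5];print('bed off',q@x,q@b)
p=r.snapshot('side');u=proj(p,np.r_[t[:2],32])[0].astype(int);i=p['pixels'][max(0,u[1]-75):u[1]+75,max(0,u[0]-100):u[0]+100,::-1]
cv2.imwrite('pics/s2.png',cv2.resize(i,None,fx=4,fy=4,interpolation=cv2.INTER_CUBIC))
E
```

```text
time: 6.2
tool_pos: [527.8, -106.1, 115.7]
tcp_rot: [179.7, 0.0, 74.6]
ft_force: [1.1, -0.3, -2.5]
finger_gap: 15.3
grip_force: 49.5
time: 6.6
tool_pos: [526.9, -106.1, 78.2]
tcp_rot: [179.9, 0.0, 74.5]
ft_force: [0.5, 0.7, -2.6]
finger_gap: 15.4
grip_force: 49.4
[ 526.9107219  -106.1030453    78.23689231] [1.79851993e+02 5.15973546e-03 7.44692835e+01]
bed off 2.175066656476521 3.080061508634434
```

View pics/s2.png

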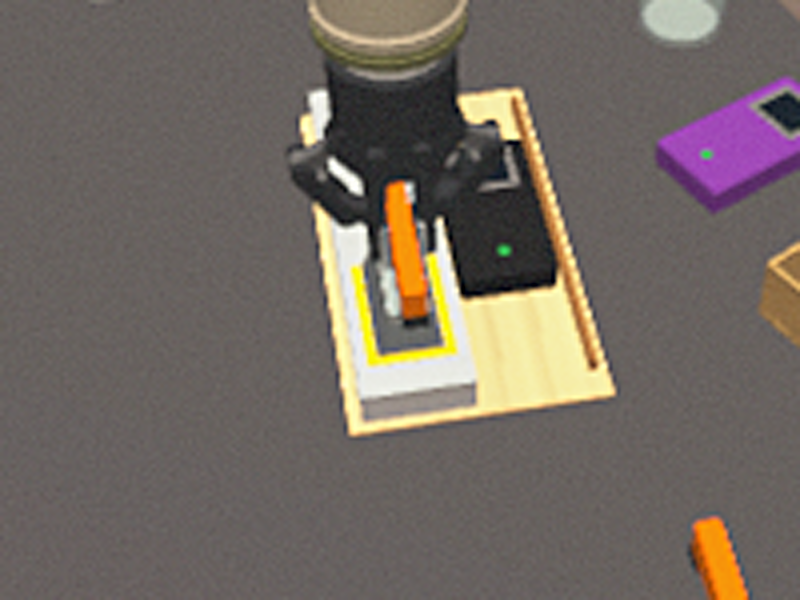

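The side view shows the stud over the window (405,280), clear of the yellow edge. I'll correct 2 mm sideways and lower it.

```bash
python3 -m jog '[[0,0,0,0,-2.2,0,1],[0,0,0,0,0,12,1],[0,0,0,0,0,12,1],[0,0,0,0,0,10,1],[0,0,0,0,0,2,1]]'
python3 -m jog '[[0,0,0,0,0,0,1],[0,0,0,0,0,0,1],[0,0,0,0,0,0,1]]'
```

```text
time: 7.15
tool_pos: [523.3, -104.4, 39.8]
tcp_rot: [-179.9, -0.0, 74.5]
ft_force: [-8.2, 2.3, 19.2]
finger_gap: 15.0
grip_force: 53.2
time: 7.45
tool_pos: [523.3, -104.4, 39.8]
tcp_rot: [-180.0, -0.0, 74.5]
ft_force: [-0.2, 0.9, -0.0]
finger_gap: 15.5
grip_force: 50.5
```

```bash
python3 -m jog '[[0,0,0,0,0.7,-2.5,1],[0,0,0,8,0.5,0,1],[0,0,0,14,0,0,1],[0,0,0,14,0,0,1],[0,0,0,14,0,0,1]]'
python3 -m jog '[[0,0,0,14,0,0,1],[0,0,0,11,0,0,1],[0,0,0,4,0,0,1],[0,0,0,0,0,0,1],[0,0,0,0,0,0,1]]'
python3 - <<'E'
from h import *
s=r.sense();t=np.array(s['tool_pos'])
a=np.radians(74.7);b=np.array([np.cos(a),np.sin(a)]);x=np.array([b[1],-b[0]])
q=t[:2]-[524,-108.5];print('bed off',q@x,q@b)
p=r.snapshot('side');u=proj(p,np.r_[t[:2],32])[0].astype(int);i=p['pixels'][max(0,u[1]-75):u[1]+75,max(0,u[0]-100):u[0]+100,::-1]
cv2.imwrite('pics/s3.png',cv2.resize(i,None,fx=4,fy=4,interpolation=cv2.INTER_CUBIC))
E
```

```text
time: 7.95
tool_pos: [538.3, -55.1, 42.7]
tcp_rot: [-180.0, -0.0, 74.5]
ft_force: [-0.1, 0.8, -1.4]
finger_gap: 15.5
grip_force: 49.9
time: 8.45
tool_pos: [545.8, -28.9, 42.8]
tcp_rot: [-180.0, 0.0, 74.5]
ft_force: [-0.0, 0.1, -2.9]
finger_gap: 15.3
grip_force: 49.9
bed off -0.012622056362829452 82.47810048928054
```

View pics/s3.png

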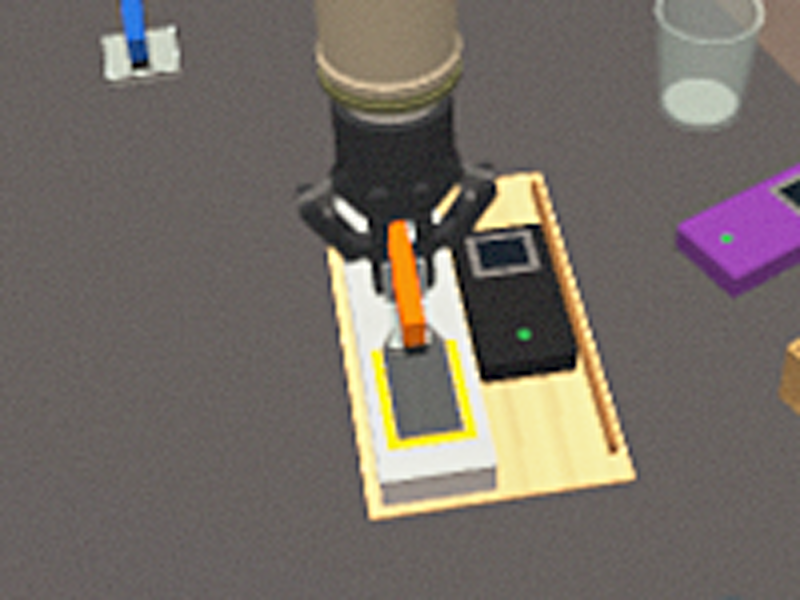

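The side view shows the stud in the throat, lengthways, beside the bank and undisturbed. Now the quarter turn, then lower and release.

```bash
python3 -m jog '[[0,0,-8.5,0,0,0,1],[0,0,-8.5,0,0,0,1],[0,0,-8.5,0,0,0,1],[0,0,-8.5,0,0,0,1],[0,0,-8.5,0,0,0,1]]'
python3 -m jog '[[0,0,-8.5,0,0,0,1],[0,0,-8.5,0,0,0,1],[0,0,-8.5,0,0,0,1],[0,0,-8.5,0,0,0,1],[0,0,-8.5,0,0,0,1]]'
python3 -m jog '[[0,0,-5.2,0,0,0,1],[0,0,0,0,0,0,1],[0,0,0,0,0,1.5,1],[0,0,0,0,0,1,1],[0,0,0,0,0,0,1]]'
```

```text
time: 9.0
tool_pos: [545.7, -29.5, 42.8]
tcp_rot: [-180.0, 0.0, 117.3]
ft_force: [-0.0, -0.8, -2.7]
finger_gap: 15.1
grip_force: 49.9
time: 9.5
tool_pos: [545.7, -29.5, 42.8]
tcp_rot: [-180.0, -0.0, 159.8]
ft_force: [0.4, 0.3, -1.4]
finger_gap: 15.4
grip_force: 49.9
time: 10.0
tool_pos: [545.6, -28.8, 40.0]
tcp_rot: [-180.0, -0.0, 164.6]
ft_force: [0.2, -0.7, -3.3]
finger_gap: 15.4
grip_force: 49.9
```

```bash
python3 -m jog '[[0,0,0,0,0,0.4,1],[0,0,0,0,0,0.3,1],[0,0,0,0,0,0,1]]'
```

```text
time: 10.3
tool_pos: [545.9, -28.8, 39.8]
tcp_rot: [-180.0, 0.0, 164.7]
ft_force: [-2.5, 0.1, 1.3]
finger_gap: 15.2
grip_force: 50.4
```

```bash
python3 -m jog '[[0,0,0,0,0,0,0.6],[0,0,0,0,0,0,0.3],[0,0,0,0,0,0,0],[0,0,0,0,0,0,-0.3],[0,0,0,0,0,0,-0.3]]'
python3 -m jog '[[0,0,0,0,0,-10,-0.3],[0,0,0,0,0,-30,-0.3],[0,0,0,0,0,-45,-0.3],[0,0,0,0,0,-45,-0.3],[0,0,0,0,0,-30,-0.3]]'
python3 -m jog '[[0,0,0,45,0,0,-0.3],[0,0,0,45,0,0,-0.3],[0,0,0,0,0,0,-0.3],[0,0,0,0,0,0,-0.3]]'
python3 - <<'E'
from h import *
a=np.radians(74.7);b=np.array([np.cos(a),np.sin(a)]);x=np.array([b[1],-b[0]])
p=r.snapshot('side')
for k in blobs(p,'orange'):
    m=rect(cast(p,k,64));q=m[:2]-[524,-108.5]
    if abs(q).max()<150: print(m,'local',q@x,q@b)
u=proj(p,[545,-29,32])[0].astype(int);i=p['pixels'][u[1]-75:u[1]+75,u[0]-100:u[0]+100,::-1]
cv2.imwrite('pics/s4.png',cv2.resize(i,None,fx=4,fy=4,interpolation=cv2.INTER_CUBIC))
E
```

```text
time: 10.8
tool_pos: [545.9, -28.7, 39.6]
tcp_rot: [180.0, 0.0, 164.7]
ft_force: [-0.4, 1.2, 0.7]
finger_gap: 55.8
grip_force: 0.0
time: 11.3
tool_pos: [547.0, -28.9, 204.4]
tcp_rot: [180.0, 0.3, 164.7]
ft_force: [0.6, 0.6, 0.5]
finger_gap: 55.3
grip_force: 0.0
time: 11.7
tool_pos: [458.6, -4.8, 200.5]
tcp_rot: [180.0, 0.1, 164.7]
ft_force: [0.0, 0.4, 1.0]
finger_gap: 55.9
grip_force: 0.0
[547.5 -35.5 110.7  36.4 166.9] local 3.4043666862860444 76.61370822160552
```

View pics/s4.png

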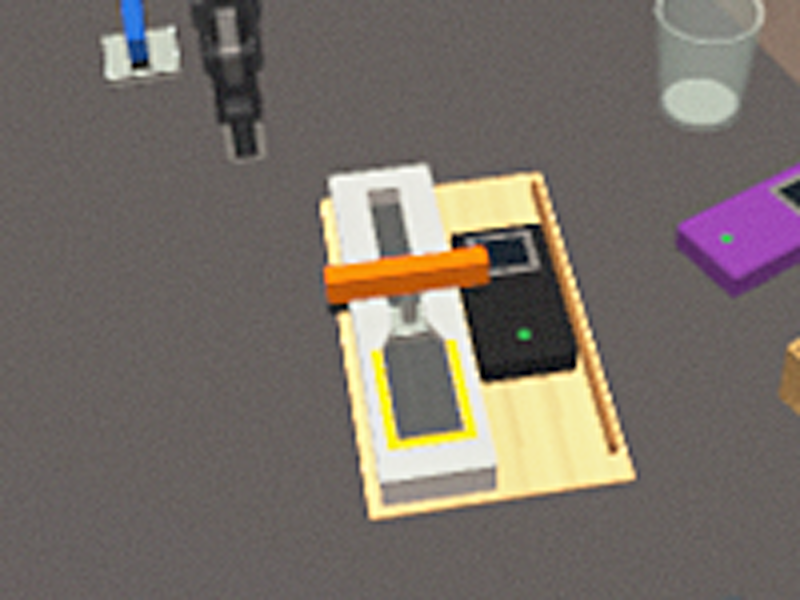

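The stud stands upright and square across the slot (405,275), with one end over the bank. The bank and the blue stud look undisturbed, and the gripper is clear.

```bash
python3 -c "
from bench import r
print(r.hand_in())"
```

```text
the job is handed in; nothing more can be done
None
```

The job is handed in at about 12 s of the 54 s allowed (no verdict came back): the orange stud stands upright and square across the slot, level with the bank's middle, one end over the bank, with the bank and blue stud looking unmoved in the last picture.

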